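# Open the spring-lidded specimen chamber

### The arm

A 7-joint arm with a two-finger parallel gripper is mounted at the origin on the work surface. World frame = base frame: x ahead of the robot, y to its left, z up, the work surface at z = 0. Lengths are in m, angles in rad, forces in N, time in s.
With the tool pointing down it reaches from about 0.4 to 0.875 m from the base axis. Payload 19.3 kg.
Tool frame: the origin (TCP) lies at the very end of the fingers, on their centre line; the grasp point (between the pads) lies 19 mm behind it; z points along the fingers, y is the line along which they close (so a half turn about z gives the same grasp; the last joint's range is limited). The gripper opens to 85 mm and grips with 20 to 120 N. Pads are 22 mm wide; open, the fingers measure 114 mm over their backs; the gripper's body (76 mm by 85 mm) begins 54 mm behind the grasp point. The pads swing forward as they close: fully open they stand 13 mm farther back than shut.
Start: joints at [1.153, 0.521, -0.036, 1.599, 0.021, 1.021, -0.113], TCP at [0.213, -0.588, 0.231] pointing down, gripper open.
Joint ranges: [-2.91, 2.91], [-0.3, 2.13], [-1.5, 1.42], [0.17, 2.43], [-1.26, 4.41], [0.16, 1.93], [-2.52, 2.52]. Speed limits (rad/s): [1.89, 1.89, 2.39, 2.39, 3.01, 3.01, 3.01].

### API

Orientations are given as [roll, pitch, yaw] about the fixed x, y, z axes, in that order (R = Rz(yaw) Ry(pitch) Rx(roll)).
In Python, from workcell import monitor, optics, job_done gives the robot as it stands.
- The arm moves only by the shell command python3 -m handwheel 'ROWS' [FORCE]. ROWS is JSON, a list of rows, each an object of numbers: "dx", "dy", "dz": the shift along the tool's x, y, z in cm; "wx", "wy", "wz": the turn, a rotation vector about the tool's x, y, z in rad; "claw": the opening in per cent of the stroke, from 0 (shut) to 100 (fully open). A call has 1 to 8 rows; each row shifts and turns the commanded pose from where the row before left it, along the tool's axes as they then stand; what a row does not reach is not made up. A row lasts 1/8 s, in which the tool goes at most 62.5 mm and 10.7 degrees, less where a joint would pass 70% of its speed; a pose out of reach is approached as far as the arm can. A call with a gripper value outside its range is refused whole. The fingers move at their own pace and stop on an object; FORCE is the grip in N (left out, the last holds). Time passes only in rows, so rows that do not move let the fingers close. It gives the time, the measured TCP pose, the force, the opening and the grip force at its end, in the units of the state.
- monitor.observe(): the state, without advancing time (a new reading comes with each control period).
- optics.grab_frame(name): name is "side" or "top" or "wrist"; returns a dict with "frame" (480x640x3 uint8, blue, green, red), "fovy" (degrees; the focal length in pixels is half the picture's height over the tangent of half this angle, whatever the lens; pixels are square), "cx", "cy" (the principal point, pixels), "R" (3x3) and "t" (3): a world point X has camera coordinates R X + t. Camera axes: x right, y down, z forward; pixel columns grow to the right and rows downward; lengths in m; the calibration is good to about 2 mm. A picture is of the moment at which its call begins. There is no depth.
- job_done(): hands the job in; it is judged then, once.
Trained networks look in the newest picture that a camera, given by its name, has taken for a name from the list of things; names that differ only in an ending like _2 or _b are one class to them, and where a whole thing is asked for, a point or a joint stands for the part that bears it (a point fixed in the world has none). Each returns a list of dicts, best first, with "p" (0 to 1); they miss things now and then, are a little off and sometimes report something else, mostly with a low value. They report only what shows in the picture. A call takes as long as a camera call.
- optics.masks_of(name, camera): "region" (480x640 bool, what is visible of it) and "rect" ([left, top, width, height] in pixels, round what is visible of it).
The state is a dict: "clock": time; "qpos": joint angles; "qd": joint speeds; "joint_efforts": joint torques, N m; "position": TCP position; "tool_rot": TCP orientation; "force": force on the tool from outside, world axes, zero at the start; "moment": the same for the moment, N m; "grip_width": finger opening in m; "finger_force": force on a finger pad.
Only numpy, scipy, OpenCV 4.12 (cv2) and the standard library are available. Lean on these libraries where they do the work, as an engineer would, in place of code of your own. Each camera call takes 0.05 s, during which the arm holds its last target. There are 200 camera calls.

### The job

Open the specimen chamber on the bench by touch alone: press down the release tab on its front with a fingertip so that the lid springs up, and take the finger off the tab. Then gently push the raised lid over until it rests fully open against its stop, and move clear. Do not grip or lift anything, and leave the chamber and the beaker, jar and puck around it standing where they are.

Things in the scene. Friction and masses are not known exactly. Their poses are not given: they have to be found in the camera images.
- chamber: White open-topped housing, 130 mm (its x) by 150 mm (its y) by 90 mm high, 2.6 kg, standing loose on the bench. Origin: centre of its underside on the bench. Its front, with the release tab, faces its own -x; +x points to its back, where the lid is hinged; z up.
- tab_pad (a point): Where to press: middle of the top of the steel release tab, a small shelf (48 mm in x, 40 in y, 5 thick) on the middle of the front. At rest at (-114, 0, 68) mm in the chamber's frame, 49 mm before the housing's face. A finger up to 30 mm deep in x pressing here clears the hook, an upright 30 mm wide plate 32 mm behind this point, top 102 mm over the bench.
- tab (a joint): Angle of the sprung release tab in rad: 0 at rest, 0.32 fully down (pad about 11 mm lower). It turns about a pin 35 mm behind and 5 mm below the pad point. The hook lets go of the lid at about 0.13 (5 mm down, 4 N); fully down takes about 6 N. It springs back when let go.
- lid (a joint): Lid angle in rad: 0 shut and latched; about 0.67 once released, where it rises by itself in under a second and rests on a lifting pin; 1.57 upright; 1.92 fully open, leaning on its stop. Left below upright it falls back to about 0.67; past about 1.65 its weight carries it to 1.92. Swinging it takes under 2 N at the free edge.
- lid_edge (a point): Middle of the lid's free edge, underside: tip of a 30 mm wide steel tongue standing 7 mm out from the grey lid plate (130 by 150 by 8 mm, 0.12 kg). 137 mm from the hinge line; at the front (-x), 90 mm over the bench when shut, some 175 mm when sprung up. It moves up and back (+x) as the lid opens.
- lid_hinge (a point): Middle of the lid's hinge line, at the back top edge of the housing, 90 mm over the bench; the line runs along the chamber's y. In the chamber's frame at (65, 0, 90) mm.
- beaker: Bystander: white plastic beaker, open, 62 mm across, 75 mm high, loose. Origin: centre of its underside.
- jar: Bystander: closed amber jar with a black cap, 54 mm across, 75 mm high, loose. Origin: centre of its underside.
- puck: Bystander: black round remote dial, 54 mm across, 45 mm high, loose. Origin: centre of its underside.

How it is judged:
By the outcome, as a careful person would: the job done as asked, in the order asked, and still so for the second after the job is handed in, with the robot touching nothing.
It also fails if it takes over 43 s, if anything falls off the work surface, if the arm or the gripper's body presses on something with over 40 N, if the wrist force passes 120 N, or if a joint passes its speed limit or range.

## Working session

There is one attempt and no reset: what is moved stays moved. The work goes in short steps, Python scripts to look and compute and a shell command to move; the robot and the scene stay as the last step left them, time stands still between calls to the robot, and variables do not carry over. Pictures are saved under pics/ and viewed, at most 10 in all, crops included, and the job is handed in when it is done.

```bash
mkdir -p pics; ls
cat > h.py <<'E'
import numpy as np,cv2
from workcell import monitor,optics
def P(c):
    f=240/np.tan(np.radians(c['fovy'])/2)
    K=np.array([[f,0,c['cx']],[0,f,c['cy']],[0,0,1]])
    return K,np.array(c['R']),np.array(c['t'])
def onplane(c,u,v,z):
    K,R,t=P(c); d=R.T@np.linalg.inv(K)@[u,v,1]; o=-R.T@t
    return o+d*(z-o[2])/d[2]
def proj(c,X):
    K,R,t=P(c); p=(K@(R@np.atleast_2d(X).T+t[:,None])).T
    return p[:,:2]/p[:,2:]
def tri(c1,p1,c2,p2):
    M=[]
    for c,p in((c1,p1),(c2,p2)):
        K,R,t=P(c); Q=K@np.c_[R,t]
        M+= [p[0]*Q[2]-Q[0],p[1]*Q[2]-Q[1]]
    X=np.linalg.svd(np.array(M))[2][-1]; return X[:3]/X[3]
E
python3 - <<'E'
from h import *
s=monitor.observe();print({k:np.round(v,3).tolist() for k,v in s.items()})
ims=[]
for n in("side","top"):
    c=optics.grab_frame(n);K,R,t=P(c);print(n,c['fovy'],c['cx'],c['cy'],np.round(-R.T@t,3))
    cv2.imwrite(f'pics/{n}0.png',c['frame'])
    for o in("chamber","tab_pad","lid_edge","lid_hinge","beaker","jar","puck"):
        for m in optics.masks_of(o,n)[:2]:
            ys,xs=np.nonzero(m['region']);print(o,round(m['p'],2),m['rect'],xs.mean().round(1),ys.mean().round(1),onplane(c,xs.mean(),ys.mean(),{'tab_pad':.068,'beaker':.06,'jar':.06,'puck':.04}.get(o,.09)).round(3))
E
```

```text
pics
{'clock': 0.0, 'qpos': [1.153, 0.522, -0.036, 1.6, 0.021, 1.021, -0.113], 'qd': [0.0, -0.002, 0.001, 0.001, 0.001, -0.0, -0.0], 'joint_efforts': [0.0, -92.711, 1.98, -36.993, 0.018, 0.008, -0.0], 'position': [0.213, -0.587, 0.231], 'tool_rot': [-3.141, 0.0, 0.348], 'force': [0.041, -0.451, 0.632], 'moment': [-0.046, -0.032, 0.027], 'finger_force': 0.0, 'grip_width': 0.086}
side 49.40347856176934 314.02166574701795 234.4745868077379 [0.199 0.474 0.639]
chamber 0.7 [305.7, 145.2, 121.1, 114.1] 364.7 201.2 [ 0.538 -0.053  0.09 ]
chamber 0.46 [411.4, 157.7, 24.9, 34.4] 426.3 171.5 [ 0.502 -0.18   0.09 ]
tab_pad 0.73 [386.1, 197.7, 37.6, 47.6] 399.4 221.2 [ 0.481 -0.07   0.068]
lid_edge 0.62 [303.1, 146.6, 121.6, 75.9] 364.1 181.0 [ 0.568 -0.093  0.09 ]
lid_hinge 0.93 [305.6, 143.6, 115.9, 75.8] 363.8 180.9 [ 0.569 -0.093  0.09 ]
lid_hinge 0.38 [281.5, 210.5, 37.0, 48.6] 300.5 235.2 [0.567 0.069 0.09 ]
beaker 0.65 [459.2, 192.7, 41.7, 55.8] 478.0 218.9 [ 0.39  -0.162  0.06 ]
jar 0.91 [284.5, 208.8, 35.8, 54.5] 300.7 235.4 [0.587 0.047 0.06 ]
puck 0.75 [411.4, 156.3, 27.1, 33.1] 427.3 171.7 [ 0.527 -0.24   0.04 ]
top 54.071229186877744 314.0392541742525 238.0156048302312 [0.388 0.033 0.848]
chamber 0.63 [338.1, 181.1, 114.3, 129.4] 393.1 238.8 [ 0.552 -0.089  0.09 ]
tab_pad 0.59 [358.3, 266.0, 38.5, 41.6] 377.0 286.7 [ 0.474 -0.066  0.068]
lid_edge 0.83 [340.9, 178.0, 109.2, 101.4] 396.8 230.1 [ 0.566 -0.096  0.09 ]
lid_hinge 0.65 [337.0, 180.0, 113.5, 100.2] 396.6 229.8 [ 0.567 -0.095  0.09 ]
beaker 0.74 [426.3, 317.3, 39.9, 39.3] 447.5 337.5 [ 0.395 -0.182  0.06 ]
jar 0.89 [307.4, 198.0, 30.1, 39.6] 322.1 215.4 [0.596 0.028 0.06 ]
puck 0.63 [460.0, 239.2, 41.4, 33.9] 479.7 256.9 [ 0.534 -0.247  0.04 ]
puck 0.53 [357.9, 268.0, 36.1, 41.7] 376.9 287.3 [ 0.476 -0.069  0.04 ]
```

View pics/side0.png

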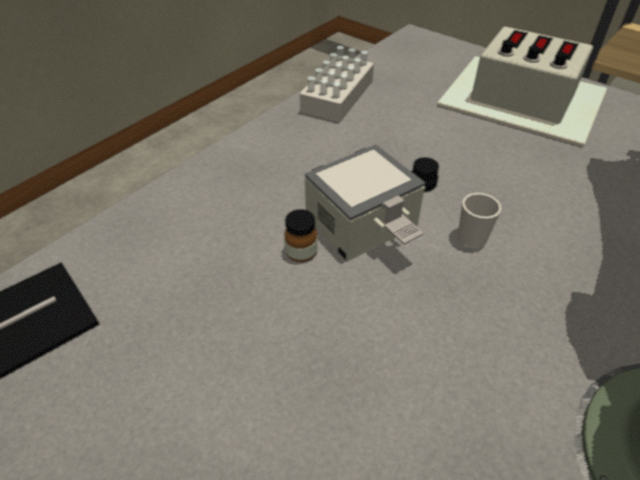

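View pics/top0.png

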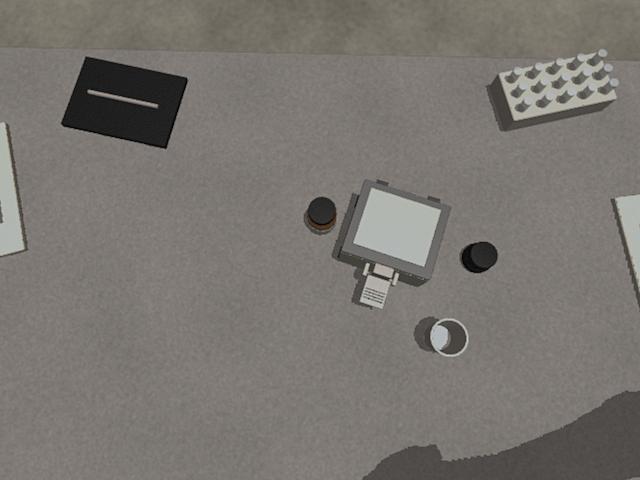

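The side view shows the closed chamber at about (365,200), with the tab at (403,230) pointing towards the robot. The jar is at (300,236), the puck at (426,173) and the beaker at (479,220). In the top view the lid is at (396,230) and the pad at (376,291). Next I fit the chamber pose and check it by projecting it into both views.

```bash
cat > a.py <<'E'
from h import *
from scipy.optimize import least_squares
cs={};obs={}
for n in("top","side"):
    c=optics.grab_frame(n);cs[n]=c
    for o in("lid_hinge","tab_pad"):
        m=optics.masks_of(o,n)[0]['region'].astype(np.uint8)
        k=max(cv2.findContours(m,0,1)[0],key=cv2.contourArea)
        if o=="lid_hinge":
            obs[n]=cv2.boxPoints(cv2.minAreaRect(k)) if n=="top" else None
            ys,xs=np.nonzero(m); obs[n+'c']=(xs.mean(),ys.mean())
X=np.array([onplane(cs['top'],u,v,.098)[:2] for u,v in obs['top']])
e=[X[(i+1)%4]-X[i] for i in range(4)];print('edges mm',[round(np.linalg.norm(a)*1e3) for a in e])
cen=tri(cs['top'],obs['topc'],cs['side'],obs['sidec']);print('lid centroid tri',cen.round(4),'rect',X.mean(0).round(4))
# yaw: edge direction nearest -18deg
ang=[(np.arctan2(a[1],a[0])+np.pi/4)%(np.pi/2)-np.pi/4 for a in e];yaw=np.mean(ang);print('yaw',yaw,np.round(ang,3))
x,y=X.mean(0)
def W(p): 
    c,s=np.cos(yaw),np.sin(yaw);p=np.atleast_2d(p)/1e3
    return np.c_[x+c*p[:,0]-s*p[:,1],y+s*p[:,0]+c*p[:,1],p[:,2]]
pad=[[-138,-20,68],[-138,20,68],[-90,20,68],[-90,-20,68]]
box=[[-65,-75,98],[-65,75,98],[65,75,98],[65,-75,98]]
print('pad',W([-114,0,68]).round(4))
out=[]
for n in cs:
    s=4;im=cs[n]['frame'];x0,y0=(320,170) if n=="top" else (295,135)
    im=cv2.resize(im[y0:y0+145,x0:x0+100*1+45],None,fx=s-.2,fy=s-.2,interpolation=2);s-=.2
    for q in(pad,box,[[-114,0,68]]*2):
        uv=(proj(cs[n],W(q))-[x0,y0]+.5)*s
        cv2.polylines(im,[np.int32(uv)],True,(0,0,255),1)
        if q[0]==q[1]:cv2.circle(im,tuple(int(a) for a in uv[0]),3,(0,255,0),-1)
    out.append(im[:, :400])
cv2.imwrite('pics/fit.png',np.hstack(out))
E
python3 a.py
```

```text
edges mm [134, 156, 132, 151]
lid centroid tri [ 0.5683 -0.095   0.0886] rect [ 0.5665 -0.0935]
yaw -0.302198500254712 [-0.289 -0.302 -0.328 -0.29 ]
pad [[ 0.4577 -0.0596  0.068 ]]
```

View pics/fit.png

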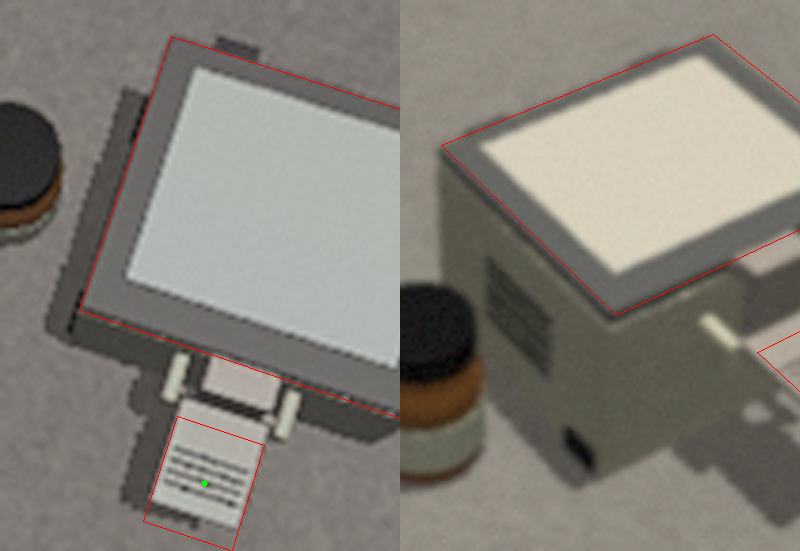

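The lid outline fits. The visible pad sits about 6–8 mm nearer the housing than the model predicts, so I'll check it with the wrist camera from a standoff.

```bash
python3 -m handwheel '[{"dx":3.3,"dy":-3.5,"claw":0},{"dx":3.3,"dy":-3.5},{"dx":3.3,"dy":-3.5},{"dx":3.3,"dy":-3.5},{"dx":3.3,"dy":-3.5},{"dx":3.3,"dy":-3.5}]'; python3 -m handwheel '[{"dx":3.3,"dy":-3.5},{"dx":3.3,"dy":-3.5},{"dx":3.3,"dy":-3.5},{"dx":3.3,"dy":-3.5},{"dx":3.3,"dy":-3.5},{"dx":3.3,"dy":-3.5}]'; python3 -m handwheel '[{"wz":0.162},{"wz":0.162},{"wz":0.162},{"wz":0.162},{},{}]'
cat > b.py <<'E'
from h import *
import sys
c=optics.grab_frame("wrist");cv2.imwrite(f'pics/{sys.argv[1]}.png',c['frame'])
for o in("tab_pad","lid_edge"):
    for m in optics.masks_of(o,"wrist")[:2]:print(o,m['p'],m['rect'])
K,R,t=P(c);print(np.round(-R.T@t,3));np.savez('pics/w_%s.npz'%sys.argv[1],**{k:v for k,v in c.items() if k!='frame'})
s=monitor.observe();print(s['clock'],np.round(s['position'],4),np.round(s['tool_rot'],3),np.round(s['force'],2),s['grip_width'],np.round(s['qpos'],2))
E
python3 b.py w1
```

```text
[ 0.278 -0.563  0.373]
1.25 [ 0.213  -0.5876  0.2313] [3.142 0.    0.348] [ 0.35 -0.05  1.28] 0.08551107805874067 [ 1.15  0.52 -0.04  1.6   0.02  1.02 -0.11]schema error: expected keys dx, dy, dz, wx, wy, wz, claw
schema error: expected keys dx, dy, dz, wx, wy, wz, claw
schema error: expected keys dx, dy, dz, wx, wy, wz, claw
```

View pics/w1.png

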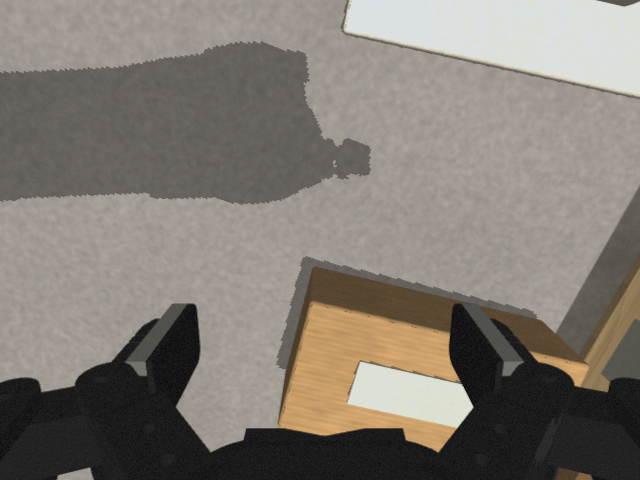

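The rows were refused because every row needs all seven keys. The picture only shows the start area, with a wooden block at about (400,350), to the right of and below the gripper. My path leads away from it.

```bash
python3 -m handwheel '[{"dx":3.3,"dy":-3.5,"dz":0,"wx":0,"wy":0,"wz":0,"claw":0},{"dx":3.3,"dy":-3.5,"dz":0,"wx":0,"wy":0,"wz":0,"claw":0},{"dx":3.3,"dy":-3.5,"dz":0,"wx":0,"wy":0,"wz":0,"claw":0},{"dx":3.3,"dy":-3.5,"dz":0,"wx":0,"wy":0,"wz":0,"claw":0},{"dx":3.3,"dy":-3.5,"dz":0,"wx":0,"wy":0,"wz":0,"claw":0},{"dx":3.3,"dy":-3.5,"dz":0,"wx":0,"wy":0,"wz":0,"claw":0}]'; python3 -m handwheel '[{"dx":3.3,"dy":-3.5,"dz":0,"wx":0,"wy":0,"wz":0,"claw":0},{"dx":3.3,"dy":-3.5,"dz":0,"wx":0,"wy":0,"wz":0,"claw":0},{"dx":3.3,"dy":-3.5,"dz":0,"wx":0,"wy":0,"wz":0,"claw":0},{"dx":3.3,"dy":-3.5,"dz":0,"wx":0,"wy":0,"wz":0,"claw":0},{"dx":3.3,"dy":-3.5,"dz":0,"wx":0,"wy":0,"wz":0,"claw":0},{"dx":3.3,"dy":-3.5,"dz":0,"wx":0,"wy":0,"wz":0,"claw":0}]'; python3 -m handwheel '[{"dx":0,"dy":0,"dz":0,"wx":0,"wy":0,"wz":0.162,"claw":0},{"dx":0,"dy":0,"dz":0,"wx":0,"wy":0,"wz":0.162,"claw":0},{"dx":0,"dy":0,"dz":0,"wx":0,"wy":0,"wz":0.162,"claw":0},{"dx":0,"dy":0,"dz":0,"wx":0,"wy":0,"wz":0.162,"claw":0},{"dx":0,"dy":0,"dz":0,"wx":0,"wy":0,"wz":0,"claw":0}]'
python3 b.py w2
```

```text
clock: 2.0
position: [0.3281, -0.3213, 0.2315]
tool_rot: [3.141, -0.0, 0.348]
force: [0.9, 0.0, 0.7]
grip_width: 0.0002
finger_force: 0.0
clock: 2.75
position: [0.4427, -0.0563, 0.2315]
tool_rot: [3.141, -0.001, 0.348]
force: [1.1, -0.1, 0.4]
grip_width: 0.0002
finger_force: 0.0
clock: 3.38
position: [0.4422, -0.0577, 0.2314]
tool_rot: [3.142, -0.0, -0.299]
force: [1.1, 0.5, -0.7]
grip_width: -0.0002
finger_force: 0.0
tab_pad 0.84 [288.2, 127.1, 59.2, 88.3]
lid_edge 0.73 [193.0, 1.3, 251.4, 126.8]
[ 0.509 -0.078  0.374]
3.525 [ 0.4422 -0.0577  0.2313] [-3.142 -0.    -0.297] [ 0.22  0.08 -0.11] 0.0001951209336680834 [ 0.17  0.24 -0.2   2.04  0.06  0.86 -1.94]
```

View pics/w2.png

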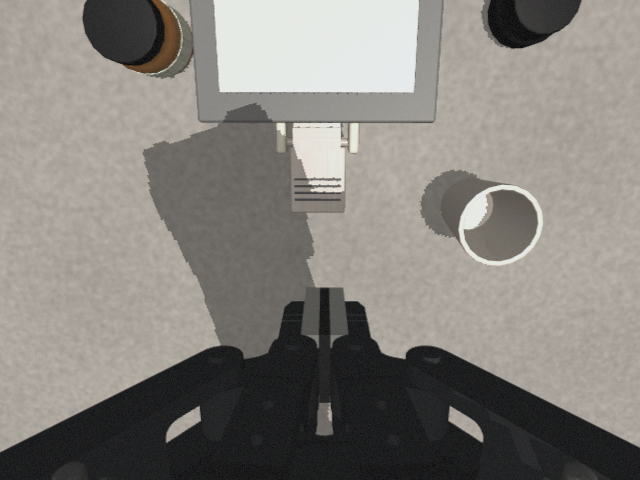

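The wrist view shows the lid's front edge at row 122, spanning columns 198–436. The tab's front edge is at row 212, columns 291–345, and the closed fingertip is near (325,290). The beaker is at (500,225), to the right. I turn these pixels into positions and triangulate the tab height with the top view.

Run:
```python
from h import *
w=dict(np.load('pics/w_w2.npz'))
A=onplane(w,198,122,.092);B=onplane(w,436,122,.092)
y=(A-B)[:2];print('lid front corners',A.round(4),B.round(4),'len',np.linalg.norm(y).round(4));yaw=np.arctan2(-y[0],y[1]);print('yaw',yaw)
F1=onplane(w,291,212,.068);F2=onplane(w,345,212,.068);print('pad front',F1.round(4),F2.round(4),np.linalg.norm(F1-F2))
x=np.array([np.cos(yaw),np.sin(yaw)]);M=(A+B)[:2]/2;F=(F1+F2)[:2]/2
print('pad front ahead of lid edge',(F-M)@x)
top=optics.grab_frame("top")
# top crop pixel of pad front corners (zoom 3.8, origin 320,170)
for p,q in(((291,212),(152,503)),((345,212),(235,528))):print('tri',tri(w,p,top,(q[0]/3.8+319.5,q[1]/3.8+169.5)).round(4))
tcp=np.array(monitor.observe()['position'])[:2]
for name,d in(("pad(+24)",.024),("press(+20)",.020)):
    g=F+x*d; e=g-tcp; a=monitor.observe()['tool_rot'][2]
    print(name,g.round(4),'dx,dy cm',((e@[np.cos(a),np.sin(a)])*100).round(2),((e@[np.sin(a),-np.cos(a)])*100).round(2))
O=M+x*.065;print('origin',O.round(4), 'pad nominal',(O-.114*x).round(4))
```

```text
lid front corners [0.5286 0.0007 0.092 ] [ 0.4835 -0.1457  0.092 ] len 0.1531
yaw -0.29877839068324624
pad front [ 0.4502 -0.0345  0.068 ] [ 0.4384 -0.0726  0.068 ] 0.039943456916264226
pad front ahead of lid edge -0.06462656752469922
tri [ 0.4493 -0.0358  0.0692]
tri [ 0.4388 -0.0726  0.0695]
pad(+24) [ 0.4672 -0.0606] dx,dy cm 2.48 -0.46
press(+20) [ 0.4634 -0.0594] dx,dy cm 2.08 -0.46
origin [ 0.5682 -0.0916] pad nominal [ 0.4592 -0.0581]
```

The tab top measures 69 mm high, matching the given 68. The grip lines coincide with the nominal pad point, 16 mm behind the front edge. I go above that point and descend.

```bash
python3 -m handwheel '[{"dx":1.6,"dy":-0.45,"dz":3,"wx":0,"wy":0,"wz":0,"claw":0},{"dx":0,"dy":0,"dz":4,"wx":0,"wy":0,"wz":0,"claw":0},{"dx":0,"dy":0,"dz":4,"wx":0,"wy":0,"wz":0,"claw":0},{"dx":0,"dy":0,"dz":3.5,"wx":0,"wy":0,"wz":0,"claw":0},{"dx":0,"dy":0,"dz":0,"wx":0,"wy":0,"wz":0,"claw":0},{"dx":0,"dy":0,"dz":0,"wx":0,"wy":0,"wz":0,"claw":0}]'; python3 b.py w3
```

```text
clock: 4.32
position: [0.4593, -0.0582, 0.0874]
tool_rot: [-3.141, -0.001, -0.3]
force: [0.7, -0.1, 0.3]
grip_width: 0.0004
finger_force: 0.0
tab_pad 0.66 [272.9, 192.3, 103.6, 132.4]
lid_edge 0.69 [59.6, 0.0, 529.5, 193.4]
[ 0.526 -0.078  0.23 ]
4.475 [ 0.4595 -0.0583  0.0876] [-3.141e+00 -2.000e-03 -3.000e-01] [0.1  0.29 0.04] -9.89133818792582e-06 [ 0.12  0.51 -0.16  2.13  0.16  0.52 -2.02]
```

View pics/w3.png

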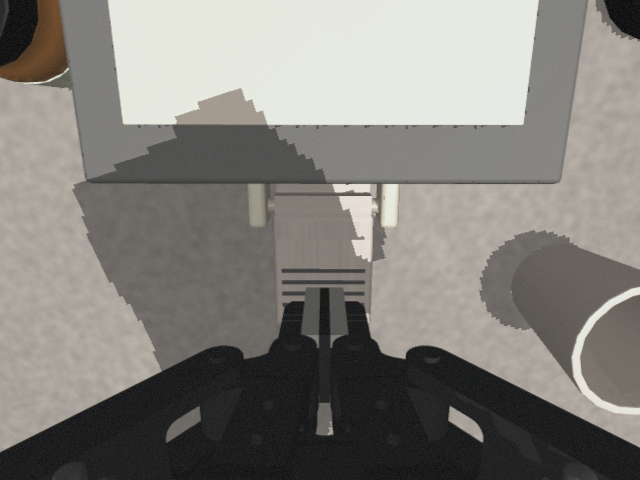

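The fingertip (325,290) is over the grip lines, centred on the tab, and clear of the hook behind the lid's tongue. Now I press.

```bash
python3 -m handwheel '[{"dx":0,"dy":0,"dz":1,"wx":0,"wy":0,"wz":0,"claw":0},{"dx":0,"dy":0,"dz":0.8,"wx":0,"wy":0,"wz":0,"claw":0},{"dx":0,"dy":0,"dz":0.2,"wx":0,"wy":0,"wz":0,"claw":0},{"dx":0,"dy":0,"dz":0.2,"wx":0,"wy":0,"wz":0,"claw":0},{"dx":0,"dy":0,"dz":0,"wx":0,"wy":0,"wz":0,"claw":0}]'; python3 -m handwheel '[{"dx":0,"dy":0,"dz":0.2,"wx":0,"wy":0,"wz":0,"claw":0},{"dx":0,"dy":0,"dz":0.2,"wx":0,"wy":0,"wz":0,"claw":0},{"dx":0,"dy":0,"dz":0,"wx":0,"wy":0,"wz":0,"claw":0}]'
```

```text
clock: 5.1
position: [0.4585, -0.0581, 0.0642]
tool_rot: [3.141, 0.001, -0.3]
force: [-2.4, 0.6, 5.0]
grip_width: -0.0002
finger_force: 2.7
clock: 5.48
position: [0.4586, -0.0581, 0.0604]
tool_rot: [3.141, 0.0, -0.3]
force: [-3.1, 1.3, 6.5]
grip_width: 0.0002
finger_force: 3.5
```

```bash
python3 -m handwheel '[{"dx":0,"dy":0,"dz":0.1,"wx":0,"wy":0,"wz":0,"claw":0},{"dx":0,"dy":0,"dz":0,"wx":0,"wy":0,"wz":0,"claw":0},{"dx":0,"dy":0,"dz":0,"wx":0,"wy":0,"wz":0,"claw":0},{"dx":0,"dy":0,"dz":0,"wx":0,"wy":0,"wz":0,"claw":0},{"dx":0,"dy":0,"dz":0,"wx":0,"wy":0,"wz":0,"claw":0}]'
python3 - <<'E'
from h import *
a=optics.grab_frame("side")['frame'];cv2.imwrite('pics/s2.png',cv2.resize(a[80:320,200:520],None,fx=2,fy=2))
E
```

```text
clock: 6.1
position: [0.4586, -0.0582, 0.0595]
tool_rot: [3.141, 0.0, -0.3]
force: [-3.0, 0.4, 7.0]
grip_width: -0.0001
finger_force: 3.7
```

View pics/s2.png

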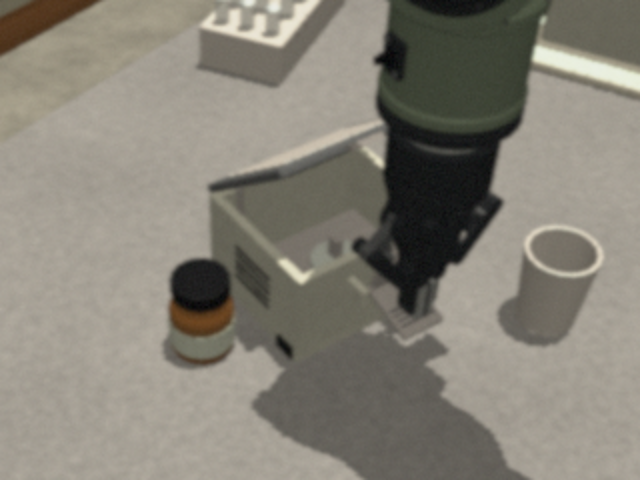

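The lid has sprung up, with its front edge in the air and the housing open. The finger is on the tab at about (415,310) in the crop, and the jar and beaker are in place. I lift off, backing away a little, and check.

```bash
python3 -m handwheel '[{"dx":0,"dy":0,"dz":-1,"wx":0,"wy":0,"wz":0,"claw":0},{"dx":-0.5,"dy":0,"dz":-3,"wx":0,"wy":0,"wz":0,"claw":0},{"dx":-1,"dy":0,"dz":-4,"wx":0,"wy":0,"wz":0,"claw":0},{"dx":0,"dy":0,"dz":-2.2,"wx":0,"wy":0,"wz":0,"claw":0},{"dx":0,"dy":0,"dz":0,"wx":0,"wy":0,"wz":0,"claw":0},{"dx":0,"dy":0,"dz":0,"wx":0,"wy":0,"wz":0,"claw":0}]'; python3 b.py w4
```

```text
clock: 6.9
position: [0.4443, -0.0538, 0.1611]
tool_rot: [3.142, 0.0, -0.3]
force: [0.0, 1.1, 0.1]
grip_width: -0.0001
finger_force: 0.0
tab_pad 0.66 [287.0, 134.1, 71.5, 106.7]
lid_edge 0.94 [51.6, 0.0, 546.0, 49.6]
[ 0.511 -0.074  0.303]
7.05 [ 0.4441 -0.0537  0.1606] [ 3.141e+00  1.000e-03 -3.000e-01] [-0.57 -0.12  1.55] 0.0001409763701669252 [ 0.15  0.35 -0.19  2.11  0.11  0.69 -1.99]
```

View pics/w4.png

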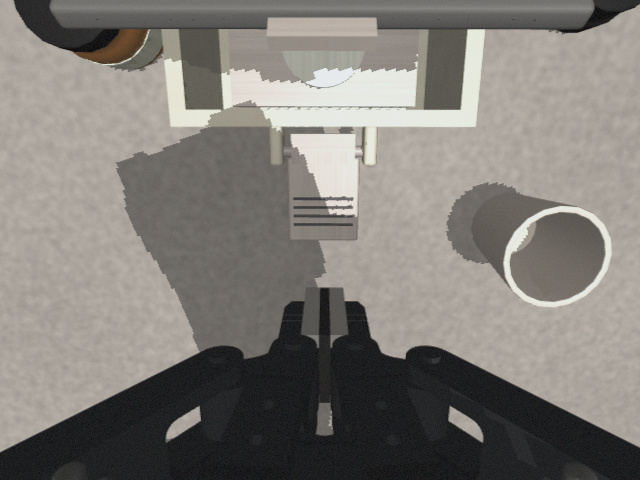

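The lid rests raised, with its tongue tip at about (322,40). The tab has sprung back up and the housing hasn't moved. I now push the lid, following its arc.

```bash
python3 -m handwheel '[{"dx":2.5,"dy":0,"dz":0,"wx":0,"wy":0,"wz":0,"claw":0},{"dx":2.5,"dy":0,"dz":0,"wx":0,"wy":0,"wz":0,"claw":0},{"dx":1.5,"dy":0,"dz":0,"wx":0,"wy":0,"wz":0,"claw":0},{"dx":1,"dy":0,"dz":0,"wx":0,"wy":0,"wz":0,"claw":0},{"dx":1,"dy":0,"dz":-0.4,"wx":0,"wy":0,"wz":0,"claw":0},{"dx":1,"dy":0,"dz":-0.6,"wx":0,"wy":0,"wz":0,"claw":0}]'; python3 -m handwheel '[{"dx":1,"dy":0,"dz":-0.5,"wx":0,"wy":0,"wz":0,"claw":0},{"dx":1,"dy":0,"dz":-0.5,"wx":0,"wy":0,"wz":0,"claw":0},{"dx":1,"dy":0,"dz":-0.4,"wx":0,"wy":0,"wz":0,"claw":0},{"dx":1,"dy":0,"dz":-0.4,"wx":0,"wy":0,"wz":0,"claw":0}]'
```

```text
clock: 7.8
position: [0.5355, -0.0819, 0.1716]
tool_rot: [3.142, 0.0, -0.3]
force: [-1.3, 1.1, 1.0]
grip_width: 0.0001
finger_force: 0.5
clock: 8.3
position: [0.5741, -0.0939, 0.1895]
tool_rot: [-3.142, -0.0, -0.3]
force: [-0.2, 0.0, -0.7]
grip_width: -0.0
finger_force: 0.1
```

```bash
python3 -m handwheel '[{"dx":1,"dy":0,"dz":-0.4,"wx":0,"wy":0,"wz":0,"claw":0},{"dx":1,"dy":0,"dz":-0.3,"wx":0,"wy":0,"wz":0,"claw":0},{"dx":1,"dy":0,"dz":-0.3,"wx":0,"wy":0,"wz":0,"claw":0},{"dx":1,"dy":0,"dz":0,"wx":0,"wy":0,"wz":0,"claw":0},{"dx":1,"dy":0,"dz":0,"wx":0,"wy":0,"wz":0,"claw":0}]'; python3 -m handwheel '[{"dx":0.7,"dy":0,"dz":0,"wx":0,"wy":0,"wz":0,"claw":0},{"dx":0.7,"dy":0,"dz":0,"wx":0,"wy":0,"wz":0,"claw":0},{"dx":0.6,"dy":0,"dz":0,"wx":0,"wy":0,"wz":0,"claw":0},{"dx":0.6,"dy":0,"dz":0,"wx":0,"wy":0,"wz":0,"claw":0},{"dx":0,"dy":0,"dz":0,"wx":0,"wy":0,"wz":0,"claw":0}]'
python3 - <<'E'
from h import *
a=optics.grab_frame("side")['frame'];cv2.imwrite('pics/s3.png',cv2.resize(a[80:320,200:520],None,fx=2,fy=2))
E
```

```text
clock: 8.93
position: [0.6217, -0.1087, 0.1991]
tool_rot: [3.142, 0.0, -0.3]
force: [0.7, -0.0, 0.2]
grip_width: 0.0001
finger_force: 0.0
clock: 9.55
position: [0.6462, -0.1163, 0.1992]
tool_rot: [-3.142, 0.0, -0.3]
force: [-0.7, -0.4, 0.3]
grip_width: 0.0003
finger_force: 0.0
```

View pics/s3.png

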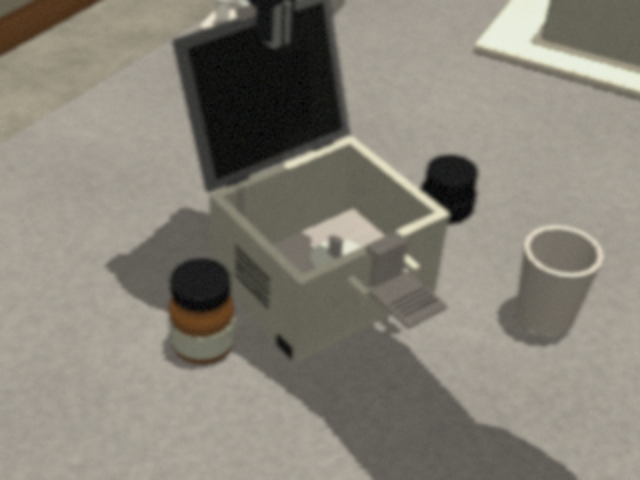

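The lid stands open, leaning back past upright, with the fingertip near its top at (275,40). The chamber, jar, puck and beaker look unmoved. I back off and confirm.

```bash
python3 -m handwheel '[{"dx":-1,"dy":0,"dz":0,"wx":0,"wy":0,"wz":0,"claw":0},{"dx":-3,"dy":0,"dz":0,"wx":0,"wy":0,"wz":0,"claw":0},{"dx":-4,"dy":0,"dz":-1,"wx":0,"wy":0,"wz":0,"claw":0},{"dx":-4,"dy":0,"dz":-2,"wx":0,"wy":0,"wz":0,"claw":0},{"dx":-4,"dy":0,"dz":-2,"wx":0,"wy":0,"wz":0,"claw":0},{"dx":-3,"dy":0,"dz":0,"wx":0,"wy":0,"wz":0,"claw":0},{"dx":0,"dy":0,"dz":0,"wx":0,"wy":0,"wz":0,"claw":0},{"dx":0,"dy":0,"dz":0,"wx":0,"wy":0,"wz":0,"claw":0}]'
python3 - <<'E'
from h import *
c=optics.grab_frame("side");a=c['frame'].copy()
x,y,yaw=.5682,-.0916,-.2988
def W(p):
    k,s=np.cos(yaw),np.sin(yaw);p=np.array(p)/1e3
    return np.c_[x+k*p[:,0]-s*p[:,1],y+s*p[:,0]+k*p[:,1],p[:,2]]
for th,col in((1.92,(0,255,0)),(1.7,(0,0,255))):
    q=W([[65-r*np.cos(th),l,90+r*np.sin(th)] for r,l in((0,-75),(130,-75),(130,75),(0,75))])
    cv2.polylines(a,[np.int32(proj(c,q))],True,col,1)
cv2.imwrite('pics/s4.png',cv2.resize(a[50:290,200:520],None,fx=2,fy=2))
for o in("beaker","jar","puck"):
    m=optics.masks_of(o,"side");print(o,[(round(k['p'],2),k['rect']) for k in m[:1]])
E
```

```text
clock: 10.6
position: [0.4645, -0.0601, 0.2495]
tool_rot: [-3.142, -0.001, -0.3]
force: [-0.2, -0.4, -0.7]
grip_width: 0.0001
finger_force: 0.0
beaker [(0.56, [459.0, 192.1, 42.8, 56.8])]
jar [(0.82, [283.5, 209.8, 34.4, 49.5])]
puck [(0.68, [410.1, 158.8, 30.8, 29.5])]
```

View pics/s4.png

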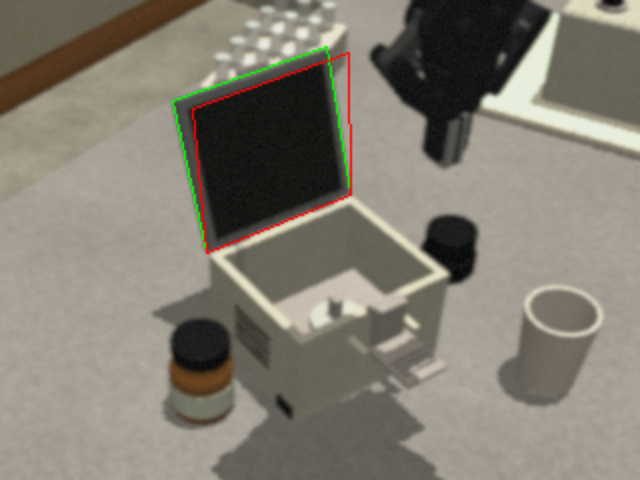

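The lid matches the green 1.92 rad outline, so it is fully open. The tab is back up, the gripper is clear at (450,130), and the bystanders haven't moved.

```bash
python3 -c "
from workcell import job_done
print(job_done())"
```

```text
the job is handed in; nothing more can be done
None
```

The tab was pressed and released, the lid rests fully open against its stop at about 1.92 rad, the chamber, beaker, jar and puck show no movement in the camera views, and the arm is clear; handed in at about 11 s of the 43 s allowed.

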